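# Complete the row of blue-capped bottles on the reagent shelf

## Task

The low wooden shelf on the lab bench has three round marks in a row, and a blue-capped bottle already stands on the middle one. Pick up the other two blue-capped bottles from the bench and set them down upright, each centred on one of the two free marks (either one on either mark), so that the three blue caps make a neat row along the shelf. Put them down gently rather than dropping them, and leave the middle bottle where it stands.

Things in the scene. Friction and masses are not known exactly. Their poses are not given: they have to be found in the camera images.
- blue_a_mid (a point): Bottle to move: closed clear-glass lab bottle, blank white band, BLUE cap. 80 mm tall, 90 to 160 g; round body 46 mm in diameter up to 54 mm, cap 33 mm in diameter from 60 to 80 mm. Upright on the bench in front of the shelf, in a loose line with two like bottles with white caps, not wanted; 60 mm or more free between neighbours. Point: its centre, on the axis 40 mm above its underside; z up its axis, yaw means nothing.
- blue_b_mid (a point): Second bottle to move, exactly like blue_a, with a BLUE cap, in the same loose line on the bench. Point: its centre, on the axis 40 mm above its underside; z up its axis, yaw means nothing.
- shelf: Fixed wooden shelf: flat board 110 (its x) by 300 mm (its y), top 60 mm above the bench. Three round white marks, 62 mm in diameter, in a row along its y: at its centre and 90 mm to either side. Origin: its centre at bench level; x points away from the robot, y to the robot's left, within 12 degrees. Beaker 95 mm tall at its left, tube rack 110 mm tall at its right, 60 mm clear of it.
- blue_row_mid (a point): The bottle already on the shelf's middle mark, to be left there; exactly like blue_a. A bottle centred on the next mark leaves about 44 mm free between the two. Point: its centre, on the axis 40 mm above its underside; z up its axis, yaw means nothing.
Not all that is in view belongs to the job. Leave any purple look-alike of the part that bears blue_row_mid alone. What is shaped like the part that bears blue_b_mid but yellow is not meant.

How it is judged:
At the end, for the whole second after the job is handed in: The two blue-capped bottles from the bench stand upright (within 10 degrees) and still on the shelf, one on each free mark, in either order, each within 15 mm of the mark's centre along and across the shelf; the middle bottle still stands upright within 15 mm of where it was (((x of blue_a_mid in the frame of shelf between -0.015 and 0.015 m and y of blue_a_mid in the frame of shelf between 0.075 and 0.105 m and x of blue_b_mid in the frame of shelf between -0.015 and 0.015 m and y of blue_b_mid in the frame of shelf between -0.105 and -0.075 m) or (x of blue_a_mid in the frame of shelf between -0.015 and 0.015 m and y of blue_a_mid in the frame of shelf between -0.105 and -0.075 m and x of blue_b_mid in the frame of shelf between -0.015 and 0.015 m and y of blue_b_mid in the frame of shelf between 0.075 and 0.105 m)) and height (world z) of blue_a_mid between 0.092 and 0.108 m and angle between each of blue_a_mid, blue_b_mid, blue_row_mid's own z axis and vertical below 0.17 rad and linear speed of each of blue_a, blue_b, blue_row below 0.02 m/s and height (world z) of blue_b_mid between 0.092 and 0.108 m and height (world z) of blue_row_mid between 0.092 and 0.108 m and distance of blue_row_mid from where it was at the start of the episode below 0.015 m); the robot touches nothing.
It fails at once if a bottle was dropped: in free fall with its underside more than 20 mm above the shelf board ((contact force between blue_a and anything else below 0.02 N and height (world z) of blue_a_mid above 0.12 m) or (contact force between blue_b and anything else below 0.02 N and height (world z) of blue_b_mid above 0.12 m)).
It also fails if it takes over 58 s, if anything falls off the work surface, if the arm or the gripper's body presses on something with over 40 N, if the wrist force passes 120 N, or if a joint passes its speed limit or range.

## Robot

A 7-joint arm with a two-finger parallel gripper is mounted at the origin on the work surface. World frame = base frame: x ahead of the robot, y to its left, z up, the work surface at z = 0. Lengths are in m, angles in rad, forces in N, time in s.
With the tool pointing down it reaches from about 0.425 to 0.875 m from the base axis. Payload 4.7 kg.
Tool frame: the origin (TCP) lies midway between the tips of the shut fingers; the grasp point (between the pads) lies env.tcp_to_grasp behind it (env.tcp_to_grasp is the distance from the TCP to the grasp point, in m); z points along the fingers, y is the direction in which the jaws open and shut (so a half turn about z gives the same grasp; the last joint's range is limited). The gripper opens to 87 mm and grips with 3 to 60 N. Pads are 19 mm wide; open, the fingers measure 117 mm over their backs; the gripper's body (75 mm by 190 mm) begins 51 mm behind the grasp point.
Start: joints at [1.194, 0.321, -0.07, 1.45, 0.023, 1.371, -0.057], TCP at [0.248, -0.601, 0.19] pointing down, gripper open.
Joint ranges: [-2.86, 2.86], [-0.3, 2.09], [-1.38, 1.24], [0.06, 2.45], [-1.56, 4.7], [0.09, 2.05], [-2.69, 2.69]. Speed limits (rad/s): [2.57, 2.57, 3.14, 3.14, 3.14, 3.14, 3.14].

## Interface

Orientations are given as a unit quaternion [x, y, z, w].
In Python, from station import env gives the robot as it stands. The module is installed in compiled form; this text tells all that it offers.
- The arm moves only by the shell command python3 -m creep 'ROWS' [FORCE]. ROWS is JSON, a list of rows, each a list of 3 entries, a list of its own where there are three numbers: the closure in counts, from 0 (fully open) to 255 (shut), then the shift along the tool's x, y, z in mm, then the turn, a rotation vector about the tool's x, y, z in degrees. In form: [[claw, [tx, ty, tz], [wx, wy, wz]], ...]. A call has 1 to 12 rows; each row shifts and turns the commanded pose from where the row before left it, along the tool's axes as they then stand; what a row does not reach is not made up. A row lasts 1/10 s, in which the tool goes at most 50 mm and 8.59 degrees, less where a joint would pass 70% of its speed; a pose out of reach is approached as far as the arm can. A call with a gripper value outside its range is refused whole. The fingers move at their own pace and stop on an object; FORCE is the grip in N (left out, the last holds). Time passes only in rows, so rows that do not move let the fingers close. It gives the time, the measured TCP pose, the force and the opening at its end, in the units of the state.
- env.read_state(): the state, without advancing time (a new reading comes with each control period).
- env.camera(name): name is "scene" or "side" or "wrist"; returns a dict with "frame" (420x560x3 uint8, red, green, blue), "fx", "fy", "cx", "cy" (pixels), "dist" ([k1, k2, p1, p2, k3] as OpenCV has them; the pictures are not rectified), "origin" and "orientation" of the camera in the world; the wrist camera has in their place "mount" (4x4, takes a point from camera to tool coordinates, whose origin is the TCP and whose axes are the flange's). Camera axes: x right, y down, z forward; pixel columns grow to the right and rows downward; lengths in m; the calibration is good to about 2 mm. A picture is of the moment at which its call begins: read the wrist's pose just before it. There is no depth.
- env.job_done(): hands the job in, once; it reports no verdict.
The state is a dict: "t": time; "qpos": joint angles; "joint_velocities": joint speeds; "effort": joint torques, N m; "eef_pos": TCP position; "orientation": TCP orientation; "force": force on the tool from outside, world axes, zero at the start; "ft_torque": the same for the moment, N m; "opening": opening from 0.0 (shut) to 1.0 (fully open).
Only numpy, scipy, OpenCV 4.12 (cv2) and the standard library are available. Lean on these libraries where they do the work, as an engineer would, in place of code of your own. Each camera call takes 0.05 s, during which the arm holds its last target.

## Working session

There is one attempt and no reset: what is moved stays moved. The work goes in short steps, Python scripts to look and compute and a shell command to move; the robot and the scene stay as the last step left them, time stands still between calls to the robot, and variables do not carry over. Pictures are saved under pics/ and viewed, and the job is handed in when it is done.

```bash
mkdir -p pics; cat > h.py <<'E'
import numpy as np, cv2
from scipy.spatial.transform import Rotation as R
from station import env
def snap(n,fn):
    s=env.read_state(); c=env.camera(n); cv2.imwrite('pics/'+fn,cv2.cvtColor(c['frame'],cv2.COLOR_RGB2BGR))
    return s,c
E
python3 - <<'E'
from h import *
import pickle
s,c=snap('scene','scene0.png'); _,d=snap('side','side0.png'); s2,w=snap('wrist','wrist0.png')
pickle.dump((c,d,w,s2),open('c0.pkl','wb'))
print(s,env.tcp_to_grasp)
for k in (c,d,w): print({a:b for a,b in k.items() if a!='frame'})
E
```

```text
{'t': 0.0, 'qpos': array([ 1.194129  ,  0.32181952, -0.07013519,  1.45164606,  0.02257918,
        1.37078342, -0.05686797]), 'joint_velocities': array([-1.22865805e-03, -1.01786454e-03, -6.14603168e-04,  6.30957711e-05,
        8.21953272e-04, -3.51960250e-05,  1.12024794e-03]), 'effort': array([ 3.74180272e-04, -4.91288638e+01, -4.03594449e-01, -3.12524521e+01,
       -6.39846898e-02,  4.37054154e-02,  1.48402469e-04]), 'eef_pos': array([ 0.24734427, -0.60045237,  0.18867874]), 'orientation': array([ 9.80962567e-01,  1.94194667e-01, -2.10731292e-04, -9.10311993e-04]), 'force': array([ 0.74819265, -0.84486695, -0.27706128]), 'ft_torque': array([ 0.00579992, -0.02420388,  0.05893511]), 'opening': 0.9984879922853456} 0.0187
{'fx': 384.4287163233319, 'fy': 384.4287163233319, 'cx': 282.8652162865708, 'cy': 201.27349867633095, 'dist': array([0.00494227, 0.        , 0.        , 0.        , 0.        ]), 'origin': array([0.98375099, 0.06352853, 0.68501915]), 'orientation': array([ 0.62842241,  0.7192765 , -0.21998875, -0.1983218 ])}
{'fx': 392.3296308106908, 'fy': 392.3296308106908, 'cx': 272.8686037926163, 'cy': 204.06549411183127, 'dist': array([-0.05703694,  0.        ,  0.        ,  0.        ,  0.        ]), 'origin': array([ 0.37165624, -0.58370156,  0.61319428]), 'orientation': array([ 0.88489066, -0.16555652,  0.08451878, -0.42710202])}
{'fx': 343.28461054839084, 'fy': 343.28461054839084, 'cx': 275.6784667004389, 'cy': 209.70730839747827, 'dist': array([-0.07882085,  0.        ,  0.        ,  0.        ,  0.        ]), 'mount': array([[ 3.41939127e-04, -9.53963201e-01, -2.99923482e-01,
         8.33187751e-02],
       [ 9.99999939e-01,  3.05319295e-04,  1.68962212e-04,
        -4.08488997e-04],
       [-6.96113070e-05, -2.99923521e-01,  9.53963247e-01,
        -1.95198299e-01],
       [ 0.00000000e+00,  0.00000000e+00,  0.00000000e+00,
         1.00000000e+00]])}
```

View pics/scene0.png

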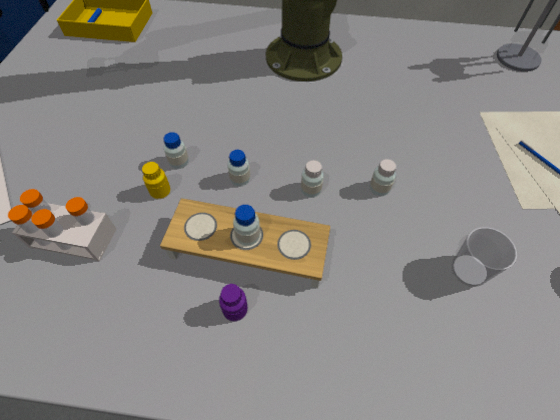

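View pics/side0.png

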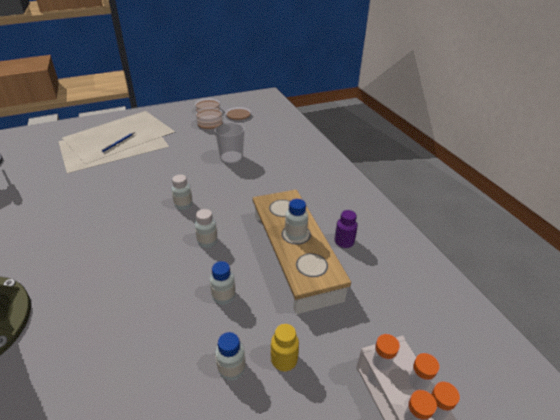

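Both views show the same things. In the scene picture, the blue caps are at (173,140), (237,158) and (245,214, on the shelf). What could be mistaken for the targets: 
- white caps at (313,170) and (386,167)
- the yellow bottle at (155,180), which is close to the first blue one
- the purple bottle at (233,300)
- the middle blue bottle at (245,214)

The free marks are at (201,226) and (294,244). Next I'll check my choice in close crops.

```bash
python3 - <<'E'
import cv2,numpy as np
a=cv2.imread('pics/scene0.png')[120:290,130:340]; b=cv2.imread('pics/side0.png')[185:390,190:370]
cv2.imwrite('pics/sc_crop.png',cv2.resize(a,None,fx=3.5,fy=3.5,interpolation=cv2.INTER_CUBIC))
cv2.imwrite('pics/si_crop.png',cv2.resize(b,None,fx=2.9,fy=2.9,interpolation=cv2.INTER_CUBIC))
E
```

```text
(no output)
```

View pics/sc_crop.png

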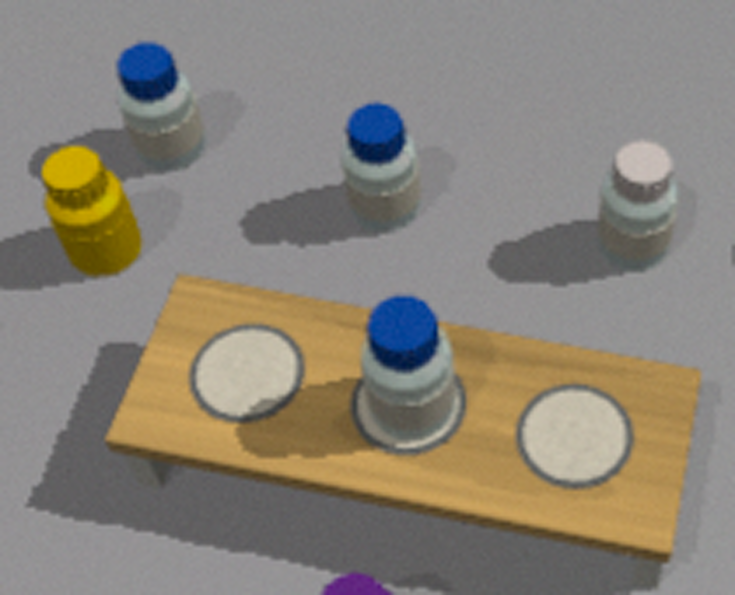

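View pics/si_crop.png

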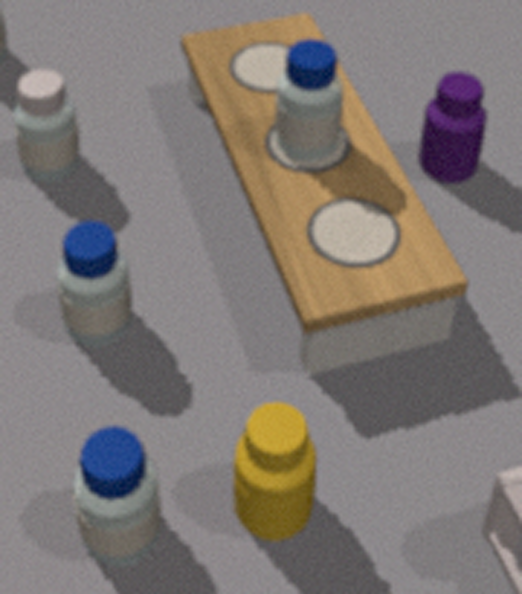

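The close crops confirm the two bench bottles with blue caps: scene crop (146,63) and (376,123), side crop (114,447) and (91,239). The yellow, white and purple ones are clearly different. Free marks are at scene crop (247,372) and (575,435), side crop (354,232) and (267,66). Now I'll triangulate.

```bash
cat >> h.py <<'E'
def ray(c,px,s=None):
    K=np.array([[c['fx'],0,c['cx']],[0,c['fy'],c['cy']],[0,0,1]])
    u=cv2.undistortPoints(np.array([[px]],float),K,c['dist'])[0,0]
    d=np.array([u[0],u[1],1.])
    if s is None: o=c['origin'];Rm=R.from_quat(c['orientation']).as_matrix()
    else:
        T=R.from_quat(s['orientation']).as_matrix();M=c['mount'];Rm=T@M[:3,:3];o=s['eef_pos']+T@M[:3,3]
    d=Rm@d; return o,d/np.linalg.norm(d)
def tri(rs):
    A=sum(np.eye(3)-np.outer(d,d) for o,d in rs);b=sum((np.eye(3)-np.outer(d,d))@o for o,d in rs)
    p=np.linalg.solve(A,b); return p,[np.linalg.norm((np.eye(3)-np.outer(d,d))@(p-o))*1e3 for o,d in rs]
def atz(r,z): o,d=r; return o+d*(z-o[2])/d[2]
E
python3 - <<'E'
from h import *
import pickle
np.set_printoptions(precision=4,suppress=True)
c,d,w,s=pickle.load(open('c0.pkl','rb'))
P={'B1':((146,63),(114,447)),'B2':((376,123),(91,239)),'row':((402,319),(311,58)),'mR':((247,372),(354,232)),'mL':((575,435),(267,66))}
zz={'B1':.08,'B2':.08,'row':.14,'mR':.06,'mL':.06}
for n,(a,b) in P.items():
    pa=(np.array(a)+.5)/3.5-.5+[130,120]; pb=(np.array(b)+.5)/2.9-.5+[190,185]
    ra,rb=ray(c,pa),ray(d,pb); print(n,*tri([ra,rb]),atz(ra,zz[n]),atz(rb,zz[n]))
E
```

```text
B1 [ 0.4381 -0.2446  0.0787] [np.float64(1.1336625477476756), np.float64(1.1336625477476558)] [ 0.4404 -0.2444  0.08  ] [ 0.4371 -0.2445  0.08  ]
B2 [ 0.4664 -0.0958  0.0781] [np.float64(0.39867303404099114), np.float64(0.39867303404089854)] [ 0.4685 -0.0955  0.08  ] [ 0.4659 -0.0971  0.08  ]
row [ 0.6384 -0.0432  0.1364] [np.float64(0.008334657542133125), np.float64(0.00833465754192135)] [ 0.6406 -0.0425  0.14  ] [ 0.6364 -0.0473  0.14  ]
mR [ 0.6335 -0.1342  0.0585] [np.float64(0.9279144032744997), np.float64(0.9279144032745753)] [ 0.6352 -0.1343  0.06  ] [ 0.6322 -0.1347  0.06  ]
mL [0.6468 0.0462 0.0586] [np.float64(1.7858992534545923), np.float64(1.7858992534547045)] [0.6491 0.0451 0.06  ] [0.6451 0.0464 0.06  ]
```

View pics/wrist0.png

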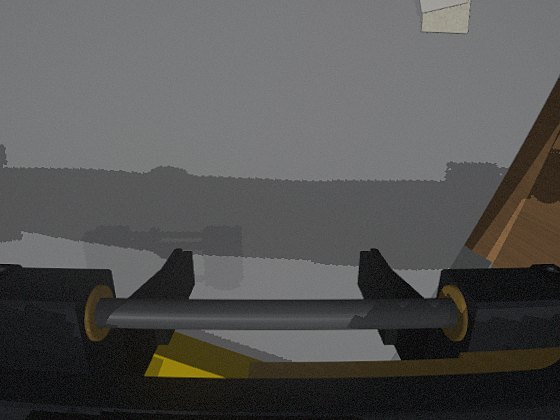

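```bash
python3 - <<'E'
from h import *
import pickle
np.set_printoptions(precision=4,suppress=True)
c,d,w,s=pickle.load(open('c0.pkl','rb'))
P={'yel':((73,166),(277,425)),'white':((642,160),(42,88))}
for n,(a,b) in P.items():
    pa=(np.array(a)+.5)/3.5-.5+[130,120]; pb=(np.array(b)+.5)/2.9-.5+[190,185]
    ra,rb=ray(c,pa),ray(d,pb); p,e=tri([ra,rb]); print(n,p,e,p-[.438,-.2445,0])
T=R.from_quat(s['orientation']).as_matrix()
print(T, s['eef_pos'])
for n,t in (('B1',(.438,-.2445)),('B2',(.4665,-.096))): print(n,np.array(t)-s['eef_pos'][:2])
E
```

```text
yel [ 0.5236 -0.2626  0.0786] [np.float64(0.5765995720393381), np.float64(0.5765995720392905)] [ 0.0856 -0.0181  0.0786]
white [0.4726 0.0633 0.0765] [np.float64(0.5714877923616604), np.float64(0.5714877923617157)] [0.0346 0.3078 0.0765]
[[ 0.9246  0.381  -0.0008]
 [ 0.381  -0.9246  0.0016]
 [-0.0001 -0.0018 -1.    ]] [ 0.2473 -0.6005  0.1888]
B1 [0.1907 0.356 ]
B2 [0.2192 0.5045]
```

```bash
python3 -m creep '[[0,[0,0,0],[0,0,7.5]],[0,[0,0,0],[0,0,7.5]],[0,[0,0,0],[0,0,7.4]],[0,[0,0,0],[0,0,0]]]' 20; python3 -m creep '[[0,[15,-30,0],[0,0,0]],[0,[15,-30,0],[0,0,0]],[0,[15,-30,0],[0,0,0]],[0,[15,-30,0],[0,0,0]],[0,[15,-30,0],[0,0,0]],[0,[15,-30,0],[0,0,0]],[0,[15,-30,0],[0,0,0]],[0,[15,-30,0],[0,0,0]],[0,[15,-30,0],[0,0,0]],[0,[15,-30,0],[0,0,0]],[0,[15,-30,0],[0,0,0]],[0,[0,0,0],[0,0,0]]]'; python3 - <<'E'
from h import *
import pickle
s,c=snap('wrist','w1.png'); pickle.dump((s,c),open('w1.pkl','wb')); print(R.from_quat(s['orientation']).as_matrix().round(4),s['eef_pos'],s['qpos'])
E
```

```text
t: 0.55
eef_pos: [0.2475, -0.6008, 0.1894]
orientation: [1.0, -0.0, -0.0, -0.0]
force: [-0.0, -0.6, 0.1]
opening: 0.998
t: 1.75
eef_pos: [0.4153, -0.2658, 0.19]
orientation: [1.0, 0.006, 0.001, -0.001]
force: [1.0, -0.1, 0.1]
opening: 0.996
[[ 0.9999  0.0115  0.0011]
 [ 0.0115 -0.9999  0.0014]
 [ 0.0011 -0.0014 -1.    ]] [ 0.41528301 -0.26580988  0.18995212] [ 8.12602831e-01 -1.29759277e-03 -2.94073573e-01  1.81986417e+00
 -2.18321545e-03  1.32269199e+00 -1.04020927e+00]
```

View pics/w1.png

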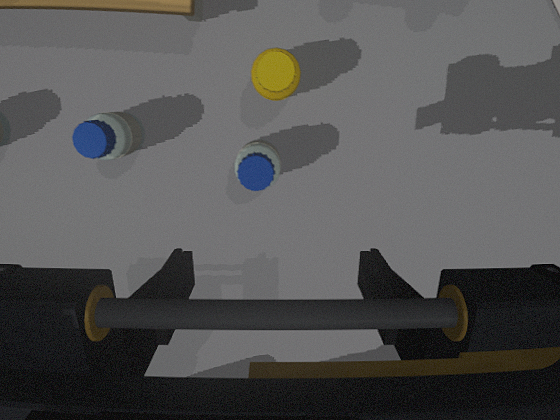

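The wrist view shows target 1's blue cap at (256,172), the yellow bottle behind it at (275,72), and target 2's cap at (93,139).

```bash
python3 - <<'E'
from h import *
import pickle
s,c=pickle.load(open('w1.pkl','rb'))
for p in ((256,172),(93,139),(275,70)): print(atz(ray(c,p,s),.08))
E
```

```text
[ 0.43802046 -0.24712405  0.08      ]
[ 0.46717648 -0.10029295  0.08      ]
[ 0.52503548 -0.26327407  0.08      ]
```

```bash
python3 -m creep '[[0,[11,-10,0],[0,0,0]],[0,[11.5,-10,0],[0,0,0]],[0,[0,0,20],[0,0,0]],[0,[0,0,20],[0,0,0]],[0,[0,0,20],[0,0,0]],[0,[0,0,10],[0,0,0]],[0,[0,0,0],[0,0,0]],[0,[0,0,0],[0,0,0]]]'; python3 - <<'E'
from h import *
import pickle
s,c=snap('wrist','w2.png'); snap('scene','sc2.png');pickle.dump((s,c),open('w2.pkl','wb')); print(s['eef_pos'])
E
```

```text
t: 2.6
eef_pos: [0.4352, -0.2518, 0.1203]
orientation: [1.0, -0.0, 0.0, 0.0]
force: [0.2, 0.1, -0.3]
opening: 0.996
[ 0.43522478 -0.2517723   0.12030043]
```

View pics/w2.png

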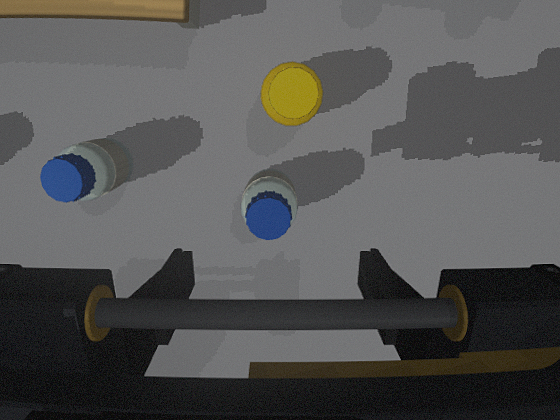

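The cap is now at (268,216), and target 2's cap is at (67,178).

```bash
python3 - <<'E'
from h import *
import pickle
s,c=pickle.load(open('w2.pkl','rb'))
s1,c1=pickle.load(open('w1.pkl','rb'))
for p,q in (((268,216),(256,172)),((67,178),(93,139))): r=ray(c,p,s);print(atz(r,.08),tri([r,ray(c1,q,s1)]))
E
```

```text
[ 0.4395652  -0.24573656  0.08      ] (array([ 0.43529907, -0.24589791,  0.0668377 ]), [np.float64(0.48416250204455846), np.float64(0.4841625020444992)])
[ 0.46829873 -0.10082008  0.08      ] (array([ 0.46643498, -0.09566317,  0.07168088]), [np.float64(0.17215721417306104), np.float64(0.17215721417307478)])
```

```bash
python3 -m creep '[[0,[3.5,-6,0],[0,0,0]],[0,[0,0,20],[0,0,0]],[0,[0,0,20],[0,0,0]],[0,[0,0,20],[0,0,0]],[0,[0,0,15],[0,0,0]],[0,[0,0,12],[0,0,0]],[0,[0,0,9],[0,0,0]],[0,[0,0,0],[0,0,0]],[0,[0,0,0],[0,0,0]]]' 20; python3 - <<'E'
from h import *
snap('wrist','w3.png')
E
```

```text
t: 3.6
eef_pos: [0.4391, -0.2452, 0.0242]
orientation: [1.0, -0.0, 0.0, 0.0]
force: [0.4, 0.3, 0.0]
opening: 0.999
```

View pics/w3.png

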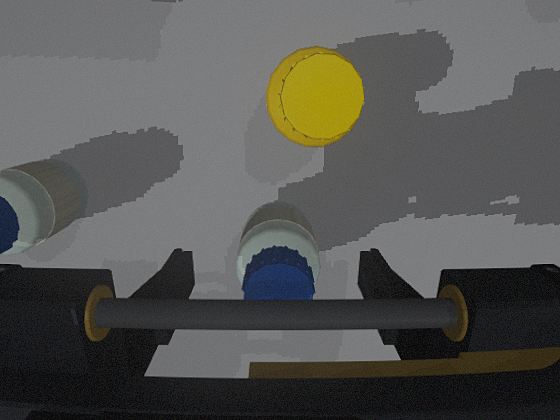

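The bottle (cap at about (279,285)) stands midway between the fingers, which show at x≈190 and 362. I'll close on it now.

```bash
python3 -m creep '[[60,[0,0,0],[0,0,0]],[100,[0,0,0],[0,0,0]],[130,[0,0,0],[0,0,0]],[160,[0,0,0],[0,0,0]],[200,[0,0,0],[0,0,0]],[200,[0,0,0],[0,0,0]],[200,[0,0,0],[0,0,0]],[200,[0,0,0],[0,0,0]]]' 20; python3 -m creep '[[200,[0,0,-5],[0,0,0]],[200,[0,0,-10],[0,0,0]],[200,[0,0,-20],[0,0,0]],[200,[0,0,-20],[0,0,0]],[200,[0,0,-25],[0,0,0]],[200,[0,0,-25],[0,0,0]],[200,[0,0,-25],[0,0,0]],[200,[0,0,-20],[0,0,0]],[200,[0,0,-10],[0,0,0]],[200,[0,0,0],[0,0,0]],[200,[0,0,0],[0,0,0]]]'; python3 - <<'E'
from h import *
snap('side','s4.png')
print(env.read_state()['force'],env.read_state()['qpos'])
E
```

```text
t: 4.45
eef_pos: [0.4391, -0.2463, 0.0248]
orientation: [1.0, -0.0, 0.0, 0.001]
force: [-0.5, -0.5, 3.8]
opening: 0.378
t: 5.55
eef_pos: [0.4381, -0.2447, 0.183]
orientation: [1.0, -0.0, -0.001, -0.0]
force: [-0.1, 0.4, -1.8]
opening: 0.376
[ 0.67412393 -0.81497314 -0.76906081] [ 0.77802748  0.02496226 -0.32518607  1.80953983  0.00808653  1.31058725
 -1.12003888]
```

View pics/s4.png

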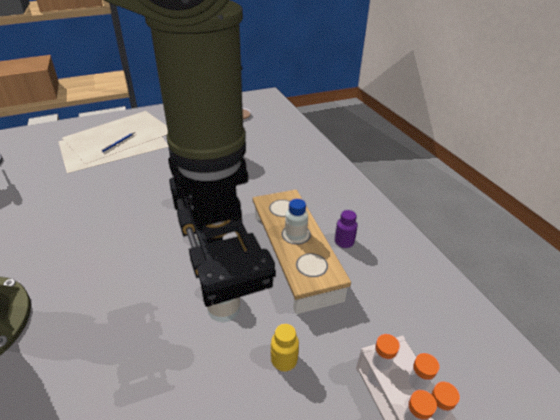

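Gripped and lifted. The reported opening of 0.376 (about 33 mm) doesn't match a 46 mm body, so I'll check what is held.

```bash
python3 - <<'E'
from h import *
snap('wrist','w4.png');snap('scene','sc4.png')
a=cv2.imread('pics/sc4.png')[60:280,80:360];cv2.imwrite('pics/sc4c.png',cv2.resize(a,None,fx=2.7,fy=2.7,interpolation=cv2.INTER_CUBIC))
E
```

```text
(no output)
```

View pics/w4.png

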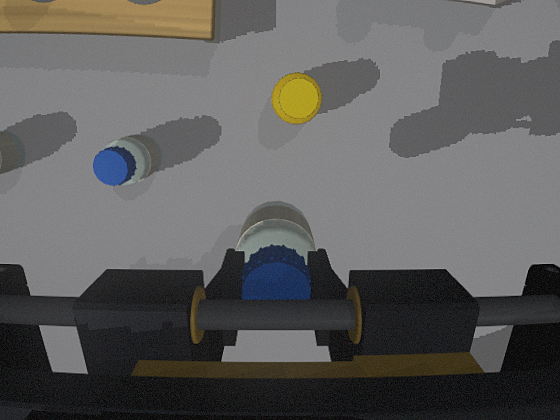

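View pics/sc4c.png

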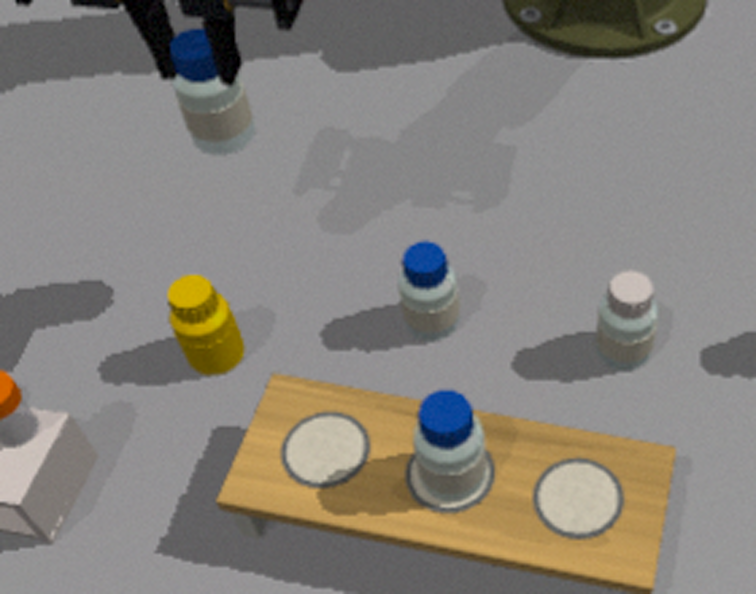

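```bash
python3 - <<'E'
from h import *
import pickle
np.set_printoptions(precision=4,suppress=True)
c=pickle.load(open('c0.pkl','rb'))[0]
s=env.read_state(); print(s['eef_pos'],s['t'])
r=ray(c,((193+.5)/2.7-.5+80,(44+.5)/2.7-.5+60))
for z in (.16,.18,.2,.22,.24): print(atz(r,z))
rv=R.from_quat(c['orientation']).inv(); K=np.array([[c['fx'],0,c['cx']],[0,c['fy'],c['cy']],[0,0,1]])
def proj(p): return cv2.projectPoints(np.array([p],float),rv.as_rotvec(),-rv.apply(c['origin']),K,c['dist'])[0][0,0]
x,y,z=s['eef_pos']
for n,p in (('tcp',(x,y,z)),('tipL',(x,y+.017,z)),('tipR',(x,y-.017,z)),('captop',(x,y,z+.056)),('base',(x,y,z-.024))): print(n,(proj(p)-[80,60])*2.7)
E
```

```text
[ 0.4379 -0.2446  0.1824] 5.7
[ 0.3451 -0.2982  0.16  ]
[ 0.3694 -0.2845  0.18  ]
[ 0.3937 -0.2707  0.2   ]
[ 0.418  -0.2569  0.22  ]
[ 0.4424 -0.2431  0.24  ]
tcp [214.3209 106.3187]
tipL [237.4649 108.6178]
tipR [191.2429 104.0249]
captop [192.8368  40.6611]
base [222.7241 132.0086]
```

The pose check agrees: the projected cap top is (193,41) and it's seen at (193,44), so nothing slipped. The fingers hold the 33 mm cap squarely and the bottle hangs upright. Next I'll turn the jaws to run across the shelf and go over the right mark.

```bash
python3 -m creep '[[200,[0,0,-5],[0,0,-7.5]],[200,[0,0,-5],[0,0,-7.5]],[200,[0,0,-5],[0,0,-7.5]],[200,[0,0,-5],[0,0,-7.5]],[200,[0,0,-5],[0,0,-7.5]],[200,[0,0,-5],[0,0,-7.5]],[200,[0,0,0],[0,0,-7.5]],[200,[0,0,0],[0,0,-7.5]],[200,[0,0,0],[0,0,-7.5]],[200,[0,0,0],[0,0,-7.5]],[200,[0,0,0],[0,0,-7.5]],[200,[0,0,0],[0,0,-7.5]]]' 
python3 -m creep '[[200,[5,10,0],[0,0,0]],[200,[10,20,0],[0,0,0]],[200,[14,25,0],[0,0,0]],[200,[14,25,0],[0,0,0]],[200,[14,25,0],[0,0,0]],[200,[14,25,0],[0,0,0]],[200,[14,25,0],[0,0,0]],[200,[12,20,0],[0,0,0]],[200,[8,13,0],[0,0,0]],[200,[5,8,0],[0,0,0]],[200,[0,0,0],[0,0,0]],[200,[0,0,0],[0,0,0]]]' ; python3 - <<'E'
from h import *
import pickle
s,c=snap('wrist','w5.png');print(s['eef_pos'],R.from_quat(s['orientation']).as_matrix().round(3),s['qpos'])
_,d=snap('side','s5.png');snap('scene','sc5.png');pickle.dump((s,c),open('w5.pkl','wb'))
E
```

```text
t: 6.9
eef_pos: [0.4382, -0.2448, 0.2127]
orientation: [0.705, 0.709, -0.0, -0.001]
force: [-0.9, 0.9, -0.9]
opening: 0.372
t: 8.1
eef_pos: [0.6341, -0.1359, 0.2136]
orientation: [0.708, 0.707, -0.001, -0.0]
force: [0.9, -0.2, -1.1]
opening: 0.376
[ 0.63408347 -0.13585355  0.21357867] [[ 0.002  1.    -0.001]
 [ 1.    -0.002 -0.001]
 [-0.001 -0.001 -1.   ]] [ 0.51957967  0.34258428 -0.45568017  1.40617737  0.15066412  1.42791375
  0.06386925]
```

View pics/w5.png

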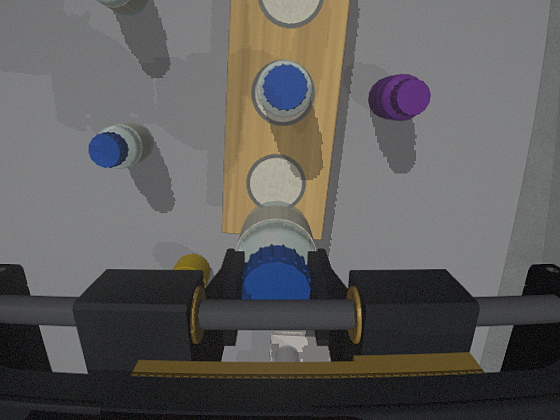

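View pics/s5.png

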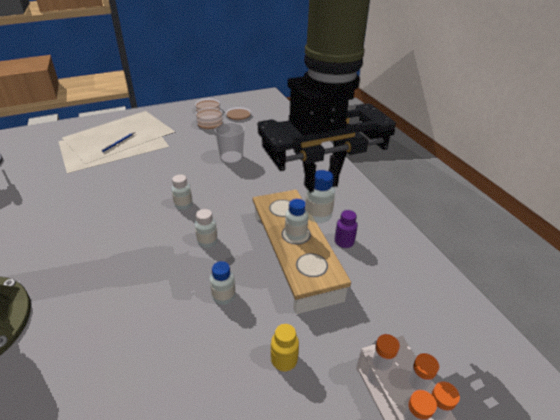

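The wrist view shows the right mark at (276,182), the middle cap at (285,87), and the far mark at (291,0). The bottle is held upright between the jaws.

```bash
python3 - <<'E'
from h import *
import pickle
np.set_printoptions(precision=4,suppress=True)
s,c=pickle.load(open('w5.pkl','rb'))
for p,z in (((276,182),.06),((285,87),.14),((277,275),.2425+.027),((108,149),.08)): print(p,atz(ray(c,p,s),z))
E
```

```text
(276, 182) [ 0.6347 -0.1321  0.06  ]
(285, 87) [ 0.6414 -0.0412  0.14  ]
(277, 275) [ 0.6349 -0.1272  0.2695]
(108, 149) [ 0.4715 -0.0939  0.08  ]
```

```bash
python3 -m creep '[[200,[2,0,10],[0,0,0]],[200,[0,0,20],[0,0,0]],[200,[0,0,25],[0,0,0]],[200,[0,0,25],[0,0,0]],[200,[0,0,20],[0,0,0]],[200,[0,0,12],[0,0,0]],[200,[0,0,6],[0,0,0]],[200,[0,0,0],[0,0,0]],[200,[0,0,0],[0,0,0]]]' ; python3 - <<'E'
from h import *
import pickle
s,c=snap('wrist','w6.png');print(s['eef_pos'],s['force'])
snap('scene','sc6.png'); snap('side','s6.png')
a=cv2.imread('pics/sc6.png')[130:290,130:340];b=cv2.imread('pics/s6.png')[150:300,230:380]
a=cv2.resize(a,None,fx=2,fy=2,interpolation=2);b=cv2.resize(b,(320,320),interpolation=2);cv2.imwrite('pics/m6.png',np.hstack([a,b]))
E
```

```text
t: 9.15
eef_pos: [0.6353, -0.1332, 0.0967]
orientation: [0.707, 0.707, 0.0, 0.001]
force: [-0.0, -0.4, -1.2]
opening: 0.372
[ 0.63532657 -0.13316509  0.09674142] [-0.01822802 -0.44358388 -1.19019778]
```

View pics/m6.png

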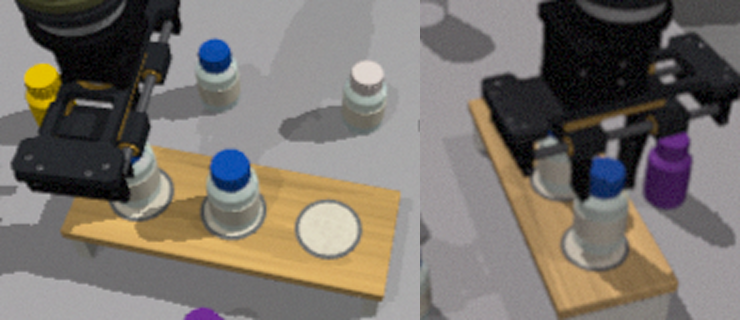

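Both views show the bottle over its mark with a gap of about 12 mm. I'll lower it gently now.

```bash
python3 -m creep '[[200,[0,0,3],[0,0,0]],[200,[0,0,3],[0,0,0]],[200,[0,0,2],[0,0,0]],[200,[0,0,1],[0,0,0]],[200,[0,0,1],[0,0,0]],[200,[0,0,0],[0,0,0]],[200,[0,0,0],[0,0,0]]]' 
```

```text
t: 10.0
eef_pos: [0.6347, -0.1331, 0.0858]
orientation: [0.707, 0.707, -0.0, 0.0]
force: [-1.3, -0.1, -1.1]
opening: 0.375
```

```bash
python3 -m creep '[[200,[0,0,1],[0,0,0]],[200,[0,0,0],[0,0,0]],[200,[0,0,0],[0,0,0]]]' 
```

```text
t: 10.3
eef_pos: [0.6348, -0.1332, 0.0849]
orientation: [0.707, 0.707, 0.0, 0.0]
force: [0.8, -1.2, -1.2]
opening: 0.379
```

```bash
python3 -m creep '[[200,[0,0,1],[0,0,0]],[200,[0,0,0],[0,0,0]],[200,[0,0,0],[0,0,0]]]' 
```

```text
t: 10.6
eef_pos: [0.6349, -0.1333, 0.0848]
orientation: [0.707, 0.707, 0.0, 0.001]
force: [-2.2, -0.1, 5.6]
opening: 0.376
```

Contact: the force went to +5.6 N. I'll open slowly and back straight up.

```bash
python3 -m creep '[[150,[0,0,0],[0,0,0]],[120,[0,0,0],[0,0,0]],[80,[0,0,0],[0,0,0]],[40,[0,0,0],[0,0,0]],[0,[0,0,0],[0,0,0]],[0,[0,0,0],[0,0,0]],[0,[0,0,0],[0,0,0]]]'
python3 -m creep '[[0,[0,0,-5],[0,0,0]],[0,[0,0,-15],[0,0,0]],[0,[0,0,-20],[0,0,0]],[0,[0,0,-20],[0,0,0]],[0,[0,0,-25],[0,0,0]],[0,[0,0,-20],[0,0,0]],[0,[0,0,-10],[0,0,0]],[0,[0,0,0],[0,0,0]],[0,[0,0,0],[0,0,0]]]'; python3 - <<'E'
from h import *
s=env.read_state(); print(s['eef_pos'])
E
```

```text
t: 11.3
eef_pos: [0.6345, -0.1331, 0.0836]
orientation: [0.707, 0.707, -0.0, -0.0]
force: [-0.9, 0.1, -0.7]
opening: 0.872
t: 12.2
eef_pos: [0.6343, -0.1331, 0.1983]
orientation: [0.707, 0.707, -0.0, -0.0]
force: [-0.2, -0.4, 0.6]
opening: 1.003
[ 0.63434204 -0.13305071  0.19834433]
```

```bash
python3 -m creep '[[0,[4,-10,0],[0,0,0]],[0,[6,-25,0],[0,0,0]],[0,[6,-30,0],[0,0,0]],[0,[6,-30,0],[0,0,0]],[0,[6,-30,0],[0,0,0]],[0,[4,-25,0],[0,0,0]],[0,[3,-12,0],[0,0,0]],[0,[1.5,-5,0],[0,0,0]],[0,[0,0,20],[0,0,0]],[0,[0,0,30],[0,0,0]],[0,[0,0,0],[0,0,0]],[0,[0,0,0],[0,0,0]]]'; python3 - <<'E'
from h import *
import pickle
s,c=snap('wrist','w7.png');print(s['eef_pos'],s['force'])
pickle.dump((s,c),open('w7.pkl','wb'))
snap('scene','sc7.png'); snap('side','s7.png')
E
```

```text
t: 13.4
eef_pos: [0.4677, -0.0963, 0.1486]
orientation: [0.707, 0.707, -0.0, -0.001]
force: [1.0, -0.8, 0.6]
opening: 0.998
[ 0.46773759 -0.09630989  0.14861532] [ 1.03904413 -0.75552643  0.60300606]
```

View pics/w7.png

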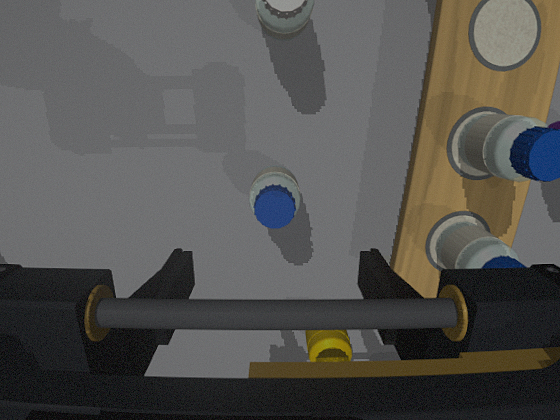

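View pics/sc7.png

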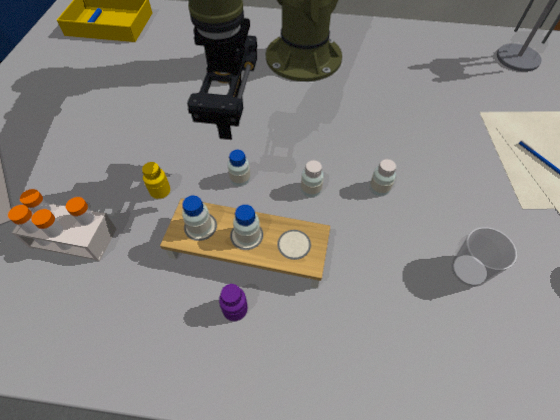

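View pics/s7.png

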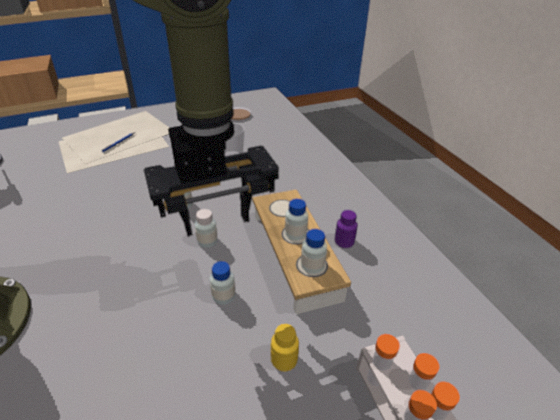

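Bottle 1 stands on the right mark: scene cap (194,204), side cap (316,239). Target 2's cap in the wrist view is (275,206), and the left mark is at (505,31).

```bash
python3 - <<'E'
from h import *
import pickle
np.set_printoptions(precision=4,suppress=True)
s,c=pickle.load(open('w7.pkl','rb'));c0,d0,_,_=pickle.load(open('c0.pkl','rb'))
for p,z in (((275,206),.08),((505,31),.06),((536,154),.14)): print(p,atz(ray(c,p,s),z))
a=ray(c0,(193.5,202.5));b=ray(d0,(315.5,236))
print(tri([a,b]),atz(a,.14),atz(b,.14))
print(tri([ray(c0,(244.9,211.1)),ray(d0,(297.2,205))]))
E
```

```text
(275, 206) [ 0.4674 -0.0927  0.08  ]
(505, 31) [0.6488 0.0457 0.06  ]
(536, 154) [ 0.6303 -0.0405  0.14  ]
(array([ 0.6331, -0.1344,  0.1345]), [np.float64(0.790692691618264), np.float64(0.7906926916182228)]) [ 0.636 -0.132  0.14 ] [ 0.6306 -0.1403  0.14  ]
(array([ 0.6387, -0.0429,  0.1355]), [np.float64(0.46677141893448154), np.float64(0.4667714189345163)])
```

```bash
python3 -m creep '[[0,[2,0,15],[0,0,0]],[0,[0,0,25],[0,0,0]],[0,[0,0,25],[0,0,0]],[0,[0,0,20],[0,0,0]],[0,[0,0,15],[0,0,0]],[0,[0,0,14],[0,0,0]],[0,[0,0,10],[0,0,0]],[0,[0,0,0],[0,0,0]],[0,[0,0,0],[0,0,0]]]' 20; python3 - <<'E'
from h import *
snap('wrist','w8.png')
E
```

```text
t: 14.45
eef_pos: [0.4682, -0.0946, 0.0252]
orientation: [0.707, 0.707, 0.0, 0.0]
force: [0.9, 0.4, 0.4]
opening: 1.001
```

View pics/w8.png

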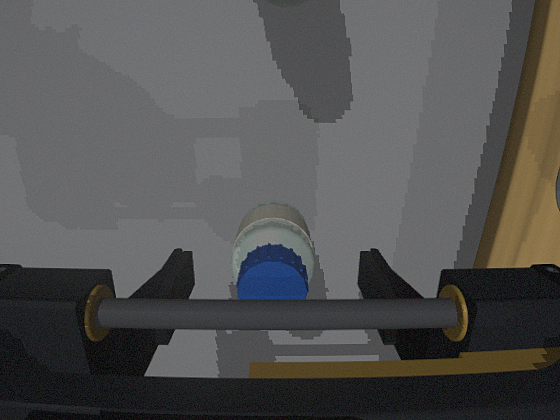

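The cap at (273,283) is centred between the fingers, as it was for bottle 1. I'll grip and lift.

```bash
python3 -m creep '[[60,[0,0,0],[0,0,0]],[100,[0,0,0],[0,0,0]],[130,[0,0,0],[0,0,0]],[160,[0,0,0],[0,0,0]],[200,[0,0,0],[0,0,0]],[200,[0,0,0],[0,0,0]],[200,[0,0,0],[0,0,0]],[200,[0,0,0],[0,0,0]]]' 20; python3 -m creep '[[200,[0,0,-5],[0,0,0]],[200,[0,0,-10],[0,0,0]],[200,[0,0,-20],[0,0,0]],[200,[0,0,-20],[0,0,0]],[200,[0,0,-25],[0,0,0]],[200,[0,0,-25],[0,0,0]],[200,[0,0,-25],[0,0,0]],[200,[0,0,-25],[0,0,0]],[200,[0,0,-20],[0,0,0]],[200,[0,0,-10],[0,0,0]],[200,[0,0,0],[0,0,0]],[200,[0,0,0],[0,0,0]]]'; python3 - <<'E'
from h import *
snap('wrist','w9.png')
E
```

```text
t: 15.3
eef_pos: [0.4669, -0.0946, 0.0249]
orientation: [0.707, 0.707, -0.001, -0.001]
force: [-1.5, 0.2, 2.3]
opening: 0.368
t: 16.5
eef_pos: [0.4672, -0.0944, 0.2091]
orientation: [0.707, 0.707, -0.0, -0.0]
force: [-0.3, 0.2, -2.3]
opening: 0.373
```

View pics/w9.png

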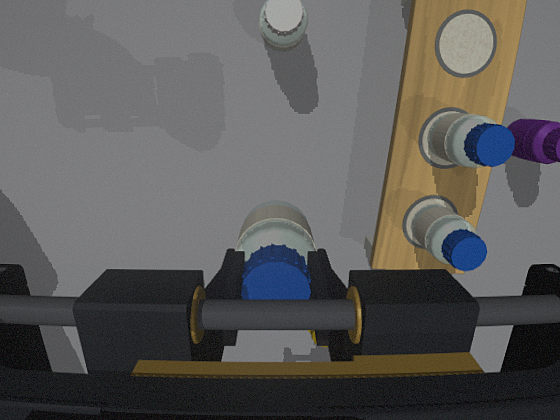

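The bottle is held upright, with the left mark seen at (466,43). Moving over the left mark.

```bash
python3 -m creep '[[200,[8,10,0],[0,0,0]],[200,[16,20,0],[0,0,0]],[200,[20,25,0],[0,0,0]],[200,[20,25,0],[0,0,0]],[200,[20,25,0],[0,0,0]],[200,[20,25,0],[0,0,0]],[200,[16,22,0],[0,0,0]],[200,[12,16,0],[0,0,0]],[200,[8.5,12,0],[0,0,0]],[200,[0,0,0],[0,0,0]],[200,[0,0,0],[0,0,0]]]' ; python3 -m creep '[[200,[0,0,15],[0,0,0]],[200,[0,0,25],[0,0,0]],[200,[0,0,25],[0,0,0]],[200,[0,0,20],[0,0,0]],[200,[0,0,15],[0,0,0]],[200,[0,0,8],[0,0,0]],[200,[0,0,4],[0,0,0]],[200,[0,0,0],[0,0,0]],[200,[0,0,0],[0,0,0]]]' ; python3 - <<'E'
from h import *
snap('scene','sc10.png'); snap('side','s10.png');print(env.read_state()['eef_pos'])
a=cv2.imread('pics/sc10.png')[130:290,150:360];b=cv2.imread('pics/s10.png')[150:300,220:370]
a=cv2.resize(a,None,fx=2,fy=2,interpolation=2);b=cv2.resize(b,(320,320),interpolation=2);cv2.imwrite('pics/m10.png',np.hstack([a,b]))
E
```

```text
t: 17.65
eef_pos: [0.6473, 0.0466, 0.2084]
orientation: [0.707, 0.707, -0.001, -0.001]
force: [-0.3, 0.0, -1.3]
opening: 0.373
t: 18.55
eef_pos: [0.6483, 0.046, 0.0987]
orientation: [0.707, 0.707, 0.001, 0.001]
force: [-0.2, -0.1, -1.6]
opening: 0.373
[0.6483866  0.04608669 0.09879296]
```

View pics/m10.png

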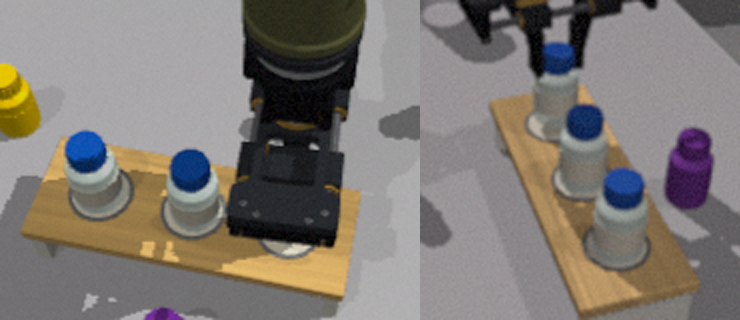

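The side view shows bottle 2 over the far mark, with its neighbours untouched. Lowering it.

```bash
python3 -m creep '[[200,[0,0,4],[0,0,0]],[200,[0,0,4],[0,0,0]],[200,[0,0,2],[0,0,0]],[200,[0,0,2],[0,0,0]],[200,[0,0,1],[0,0,0]],[200,[0,0,0],[0,0,0]],[200,[0,0,0],[0,0,0]]]' 
```

```text
t: 19.35
eef_pos: [0.6477, 0.046, 0.085]
orientation: [0.707, 0.707, -0.0, 0.0]
force: [-0.8, 0.4, 0.1]
opening: 0.376
```

```bash
python3 -m creep '[[200,[0,0,1],[0,0,0]],[200,[0,0,0],[0,0,0]],[200,[0,0,0],[0,0,0]]]' 
```

```text
t: 19.65
eef_pos: [0.6477, 0.046, 0.0849]
orientation: [0.707, 0.707, -0.0, 0.0]
force: [-3.0, -0.7, 5.5]
opening: 0.374
```

Contact (+5.5 N). Releasing and retreating.

```bash
python3 -m creep '[[150,[0,0,0],[0,0,0]],[120,[0,0,0],[0,0,0]],[80,[0,0,0],[0,0,0]],[40,[0,0,0],[0,0,0]],[0,[0,0,0],[0,0,0]],[0,[0,0,0],[0,0,0]],[0,[0,0,0],[0,0,0]]]'
python3 -m creep '[[0,[0,0,-5],[0,0,0]],[0,[0,0,-15],[0,0,0]],[0,[0,0,-20],[0,0,0]],[0,[0,0,-20],[0,0,0]],[0,[0,0,-25],[0,0,0]],[0,[0,0,-25],[0,0,0]],[0,[0,0,-25],[0,0,0]],[0,[0,0,-15],[0,0,0]],[0,[0,0,0],[0,0,0]],[0,[0,0,0],[0,0,0]]]'
python3 -m creep '[[0,[0,-10,0],[0,0,0]],[0,[0,-25,0],[0,0,0]],[0,[0,-30,0],[0,0,0]],[0,[0,-30,0],[0,0,0]],[0,[0,-30,0],[0,0,0]],[0,[0,-30,0],[0,0,0]],[0,[0,-15,0],[0,0,0]],[0,[0,0,0],[0,0,0]],[0,[0,0,0],[0,0,0]]]'
python3 - <<'E'
from h import *
snap('scene','sc11.png'); snap('side','s11.png');print(env.read_state()['eef_pos'])
a=cv2.imread('pics/sc11.png')[180:290,150:340]; b=cv2.imread('pics/s11.png')[185:310,240:370]
cv2.imwrite('pics/sc11c.png',cv2.resize(a,None,fx=4,fy=4,interpolation=2));cv2.imwrite('pics/s11c.png',cv2.resize(b,None,fx=4,fy=4,interpolation=2))
E
```

```text
t: 20.35
eef_pos: [0.6476, 0.0459, 0.0835]
orientation: [0.707, 0.707, -0.0, -0.0]
force: [-0.0, -0.5, 0.0]
opening: 0.873
t: 21.35
eef_pos: [0.6475, 0.0459, 0.2334]
orientation: [0.707, 0.707, -0.0, -0.0]
force: [-0.1, -0.2, -0.7]
opening: 1.001
t: 22.25
eef_pos: [0.4773, 0.0456, 0.2331]
orientation: [0.707, 0.707, -0.0, 0.0]
force: [-0.2, 0.2, 0.1]
opening: 0.998
[0.47798374 0.04584659 0.23320272]
```

View pics/sc11c.png

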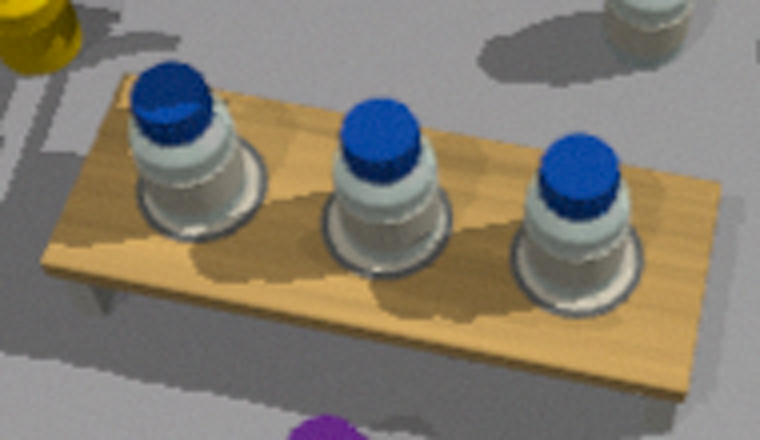

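View pics/s11c.png

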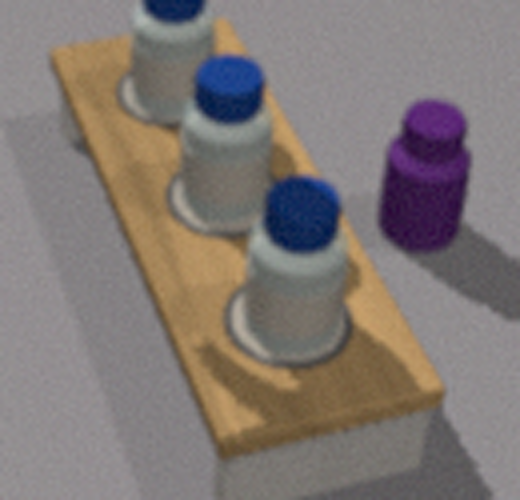

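Scene crop: all three bottles stand upright on their marks, with the cap tops at (171,88), (380,125) and (580,160), so they're evenly spaced. The middle cap maps back to (245,211), the same as at the start. Handing in.

```bash
python3 - <<'E'
from h import *
c=env.camera('scene'); d=env.camera('side')
for p,q in (((171,88),None),((380,125),(229,76)),((580,160),None)):
    r=ray(c,((p[0]+.5)/4-.5+150,(p[1]+.5)/4-.5+180)); print(atz(r,.14).round(4))
print(env.job_done())
E
```

```text
[ 0.6345 -0.1344  0.14  ]
[ 0.6408 -0.0423  0.14  ]
[0.6465 0.0434 0.14  ]
the job is handed in; nothing more can be done
None
```

Both blue-capped bottles from the bench now stand upright on the two free shelf marks, and I handed the job in at about 22 s. I lowered each one until I felt light contact (about 5.5 N) before letting go, then moved the arm clear.

**Final check:** from the scene camera, the cap centres are at (0.6345, -0.134), (0.641, -0.042) and (0.6465, 0.043). That is within about 3 mm of the marks I measured, at (0.634, -0.134) and (0.647, 0.046). The middle bottle's cap is at the same pixel as at the start.

**What disagreed:**
- **Heights:** triangulated heights came out 1–5 mm below the stated ones, up to about 13 mm when I used two wrist-camera views. I used the stated heights for placing and confirmed them by contact.
- **Position estimates:** single-camera estimates differed by up to about 8 mm.
- **Grip:** I aimed for the 46 mm body, but the opening of about 33 mm showed the fingers had closed on the caps. Both bottles were held firmly and upright, so I kept that grip.

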